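Unlatch the charged pack from its dock

ROBOT

A 7-joint arm with a two-finger parallel gripper is mounted at the origin on the work surface. World frame = base frame: x ahead of the robot, y to its left, z up, the work surface at z = 0. Lengths are in m, angles in rad, forces in N, time in s.
With the tool pointing down it reaches from about 0.4 to 0.875 m from the base axis. Payload 19.3 kg.
Tool frame: the origin (TCP) lies at the very end of the fingers, on their centre line; the grasp point (between the pads) lies 19 mm behind it; z points along the fingers, y is the direction in which the jaws open and shut (so a half turn about z gives the same grasp; the last joint's range is limited). The gripper opens to 85 mm and grips with 20 to 120 N. Pads are 22 mm wide; open, the fingers measure 114 mm over their backs; the gripper's body (76 mm by 85 mm) begins 54 mm behind the grasp point. The pads swing forward as they close: fully open they stand 13 mm farther back than shut.
Start: joints at [-1.365, 0.521, -0.036, 1.599, 0.021, 1.021, -0.113], TCP at [0.17, 0.601, 0.231] pointing down, gripper open.
Joint ranges: [-2.91, 2.91], [-0.3, 2.13], [-1.5, 1.42], [0.17, 2.43], [-1.26, 4.41], [0.16, 1.93], [-2.52, 2.52]. Speed limits (rad/s): [1.89, 1.89, 2.39, 2.39, 3.01, 3.01, 3.01].

INTERFACE

Orientations are given as [roll, pitch, yaw] about the fixed x, y, z axes, in that order (R = Rz(yaw) Ry(pitch) Rx(roll)).
In Python, from workcell import bot gives the robot as it stands.
- The arm moves only by the tool apply_moves, never from a script. Its argument "commands" is a list of rows, each an object with "travel": the shift along the tool's x, y, z in m, a list of three; "twist": the turn, a rotation vector about the tool's x, y, z in degrees, a list of three; "claw": the finger opening in m, from 0 to 0.0854. A call has 1 to 10 rows; each row is the pose to reach, as a shift and turn from the pose commanded when the call began, along the tool's axes at that moment; what a row does not reach only later rows make up. A row lasts 1/10 s, in which the tool goes at most 50 mm and 8.59 degrees, less where a joint would pass 70% of its speed; a pose out of reach is approached as far as the arm can. A call with a gripper value outside its range is refused whole. The fingers move at their own pace and stop on an object; "force" is the grip in N (left out, the last holds). Time passes only in rows, so rows that repeat a pose let the fingers close. It gives the time, the measured TCP pose, the force and the opening at its end, in the units of the state.
- bot.observe(): the state, without advancing time (a new reading comes with each control period).
- bot.grab_frame(name): name is "scene" or "top"; returns a dict with "frame" (480x640x3 uint8, blue, green, red), "fx", "fy", "cx", "cy" (pixels), "pose" (4x4, takes a point from camera to world coordinates). Camera axes: x right, y up, looking along -z (the intrinsics and any distortion apply to the point x, -y, -z); pixel columns grow to the right and rows downward; lengths in m; the calibration is good to about 2 mm. A picture is of the moment at which its call begins. There is no depth.
- bot.job_done(): hands the job in, once; it reports no verdict.
The state is a dict: "clock": time; "qpos": joint angles; "qd": joint speeds; "joint_efforts": joint torques, N m; "position": TCP position; "tool_rot": TCP orientation; "force": force on the tool from outside, world axes, zero at the start; "moment": the same for the moment, N m; "grip_width": finger opening in m.
Only numpy, scipy, OpenCV 4.12 (cv2) and the standard library are available. Lean on these libraries where they do the work, as an engineer would, in place of code of your own. Each camera call takes 0.05 s, during which the arm holds its last target.

TASK

Take the charged battery pack out of its charging dock and stand it upright in the empty pocket of the caddy, fully down on the pocket's floor, before you let go. Its latch is held under load by the sprung contacts: squeeze the tab, ease the pack down gently until you feel the tab give way, then lift the pack free with the tab held in. Do not ram the pack onto the floor of the dock, pull it against a latch that still holds, force or drop it into the caddy, or disturb the other pack, the bin and the label roll.

Things in the scene. Friction and masses are not known exactly. Their poses are not given: they have to be found in the camera images.
- pack: upright battery pack, 44 x 64 x 92 mm (x, y, z), about 0.3 kg, standing latched in the dock with 58 mm showing. Origin: centre of its underside; z up its height. Its -x face carries the latch tab in a channel, its +x face (22 mm from the origin) is plain with finger ribs.
- tab_face (a point): middle of the ribbed pad of the pack's latch tab (pad 26 wide, 22 high), at x -32, y 0, z 71 mm from the pack's origin; 54 mm from the plain face, so pinch the two. The tab springs straight in (pack +x) by 7 mm: 2 N to start, 6 N at the end, then 47 mm across. Its hook, at z 20 to 26 mm, stands 9 mm out of the -x face, 2 mm with the tab held in.
- dock: charging dock fixed to the bench, rim of its well 54 mm high. Origin: centre of the well, on the bench; axes as the latched pack's, whose origin is 20 mm up. Sprung contacts push the pack up, 6 N net. The tab moves under 1 mm until the pack is 2 to 8 mm lower: it varies and cannot be seen. 1.5 mm below that is a hard floor: under 15 N on it. Easing down with a 25 N squeeze takes 10 to 20 N.
- catch: the dock's catch, fixed to it: two lips at the well's -x rim that hold the tab's hook down, at x -26 to -30 mm; pull on them under 25 N. A tongue between the lips hangs lower, into the hook, and bars the tab until the pack is eased down. Origin and axes are the dock's.
- caddy: grey plastic caddy fixed to the bench, 70 x 152 x 34 mm (x, y, z), with two open pockets side by side along y, each 62 x 70 mm inside, walls 4 mm. Origin: centre of its underside. The pocket at +y is empty.
- pocket (a point): centre of the empty pocket's floor, 4 mm above the bench, axes as the caddy's. Its walls stand 30 mm above it. The pack fits either way round with its 64 mm width along y. The tab springs out when let go and its hook reaches 31 mm to the pack's -x, so set the pack's origin about 5 mm off the pocket's centre, towards the pack's plain side.
- spare: a second pack like the first, standing in the caddy's other pocket, loose; leave it there. Origin: centre of its underside.
- bin: small blue stacking bin with bolts, 160 x 100 x 75 mm, standing loose on the bench; leave it alone. Origin: centre of its underside.
- labels: roll of blank labels standing on its end, 80 mm diameter, 50 mm high, loose on the bench; leave it alone. Origin: centre of its underside.

How it is judged:
On the way:
1. the pack is lifted clear out of the dock (z of pack in the frame of dock above 0.075 m), for 0.1 s.
At the end, for the whole second after the job is handed in: the pack stands upright (0.1 rad) and at rest on the floor of the caddy's empty pocket (within 3 mm), let go, its origin within 14 mm (caddy x) and 8 mm (caddy y) of the pocket's centre; the other pack is within 10 mm, bin and labels within 15 mm of where they stood (x of pack in the frame of pocket between -0.014 and 0.014 m and y of pack in the frame of pocket between -0.008 and 0.008 m and z of pack in the frame of pocket below 0.003 m and angle between pack's own z axis and vertical below 0.1 rad and linear speed of pack below 0.02 m/s and distance of spare from where it was at the start of the episode below 0.01 m and distance of each of bin, labels from where it was at the start of the episode below 0.015 m); the robot touches nothing.
It fails at once if the pack is pulled hard against its catch (contact force between pack and catch above 25 N).
It fails at once if the pack is rammed down onto the hard floor of the dock's well (contact force between pack and carrier_c1 above 15 N).
It fails at once if the pack is let go more than 10 mm above the pocket's floor (contact force between the fingers and pack below 0.05 N and horizontal distance between pack and pocket below 0.05 m and z of pack in the frame of pocket above 0.01 m).
It fails at once if the pack is dropped or forced into the caddy (contact force between pack and caddy above 40 N).
It fails at once if the other pack, the bin or the label roll is disturbed (distance of spare from where it was at the start of the episode above 0.01 m or distance of any of bin, labels from where it was at the start of the episode above 0.015 m).
It also fails if it takes over 58 s, if anything falls off the work surface, if the arm or the gripper's body presses on something with over 40 N, if the wrist force passes 120 N, or if a joint passes its speed limit or range.

## Working session

There is one attempt and no reset: what is moved stays moved. The work goes in short steps, Python scripts to look and compute and a tool call to move; the robot and the scene stay as the last step left them, time stands still between calls to the robot, and variables do not carry over. Pictures are saved under pics/ and viewed, and the job is handed in when it is done.

Besides the shell and the picture viewer there is one more tool, called after "Request:" as name([rows], argument=value, ...), one row to a line, values as JSON. apply_moves: Moves the arm, as the interface text tells. Its arguments: {"type":"object","properties":{"commands":{"type":"array"},"force":{"type":"number"}},"required":["commands"]}

```bash
mkdir -p pics; ls; python3 - <<'E'
from workcell import bot
import cv2,numpy as np
print(bot.observe())
for n in("scene","top"):
    f=bot.grab_frame(n); cv2.imwrite(f"pics/{n}0.png",f["frame"])
    np.savez(f"pics/{n}0.npz",**f)
    print(n,f.keys(),f["fx"],f["fy"],f["cx"],f["cy"],f["pose"].tolist() if hasattr(f["pose"],"tolist") else f["pose"])
E
```

```text
pics
{'clock': 0.0, 'qpos': array([-1.36515636,  0.52200008, -0.03631959,  1.59998569,  0.02119438,
        1.02111406, -0.11282272]), 'qd': array([ 0.0006417 , -0.00090492,  0.00078057,  0.00071026, -0.00261958,
        0.00149885, -0.00112326]), 'joint_efforts': array([ 1.02288239e-03, -9.27113271e+01,  1.98077068e+00, -3.69916248e+01,
        1.79238390e-02,  8.47980904e-03, -5.36359096e-06]), 'position': array([0.17016983, 0.60104277, 0.2307425 ]), 'tool_rot': array([-3.14047309e+00,  7.94986265e-05,  2.86570993e+00]), 'force': array([ 0.30311238,  0.07475922, -0.36828142]), 'moment': array([-0.00183422,  0.0087447 ,  0.02386896]), 'grip_width': 0.0851035010325545}
scene dict_keys(['frame', 'fx', 'fy', 'cx', 'cy', 'pose']) 484.77866932627126 484.77866932627126 311.78500193454056 234.62022944362815 [[-0.30600386965475485, -0.6859676303042989, 0.6601591034978014, 1.2118668547652296], [0.9518870248943099, -0.20842378254250304, 0.22465666851561558, 0.21648231363557338], [-0.01651434510283562, 0.6971426948949409, 0.7167421707702458, 0.7319505098844804], [0.0, 0.0, 0.0, 1.0]]
top dict_keys(['frame', 'fx', 'fy', 'cx', 'cy', 'pose']) 535.3620587040224 535.3620587040224 322.5331106313072 233.51784244083387 [[0.18658604670346252, 0.9606137908663093, -0.205929094527782, 0.4628631671551948], [-0.9824111553402718, 0.18400334263724025, -0.03179766911764559, 0.005905970585552601], [0.007346362267558001, 0.20824004104826058, 0.9780501604036742, 0.9504359998607146], [0.0, 0.0, 0.0, 1.0]]
```

View pics/scene0.png

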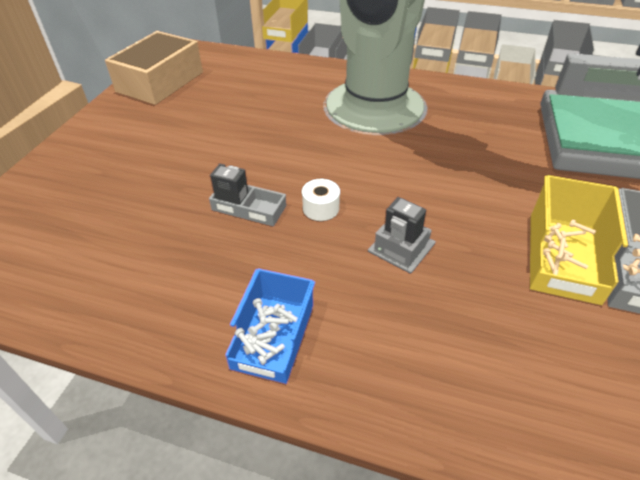

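View pics/top0.png

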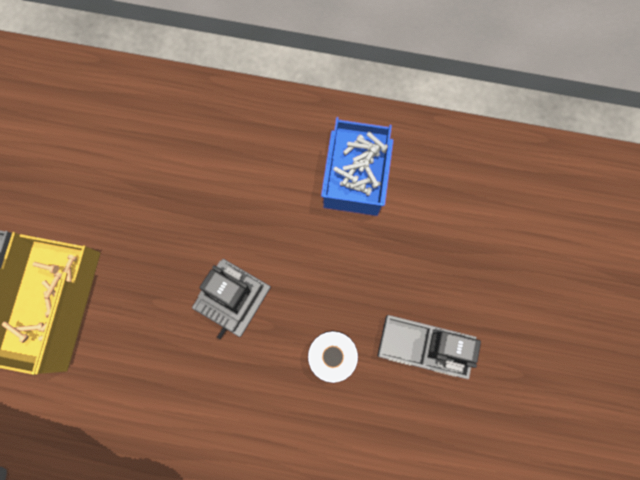

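The dock with its pack is at scene (403,232) and top (230,295). The caddy is at scene (248,202) and top (430,347); its empty pocket is on the side towards the labels. I'll enlarge the crops.

```bash
python3 - <<'E'
import cv2,numpy as np
t=cv2.imread("pics/top0.png");s=cv2.imread("pics/scene0.png")
def c(im,x,y,w,h,k): return cv2.resize(im[y:y+h,x:x+w],None,fx=k,fy=k,interpolation=cv2.INTER_CUBIC)
a=np.hstack([c(t,185,250,95,100,4),c(s,360,190,95,100,4)])
b=np.hstack([c(t,370,305,120,80,3),c(s,200,155,120,80,3)])
cv2.imwrite("pics/c1.png",a);cv2.imwrite("pics/c2.png",b)
E
```

```text
(no output)
```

View pics/c1.png

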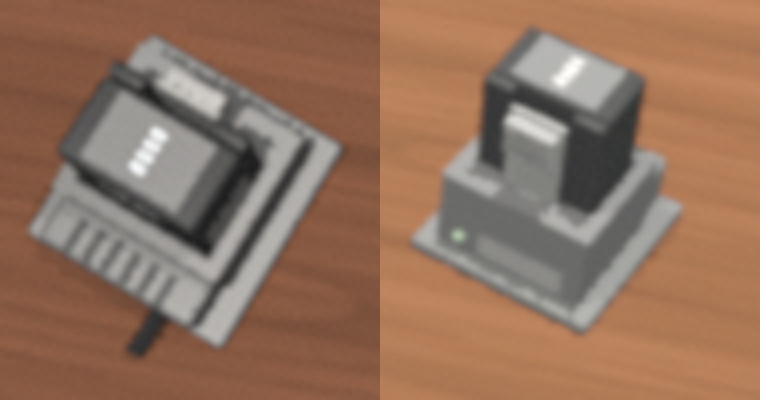

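View pics/c2.png

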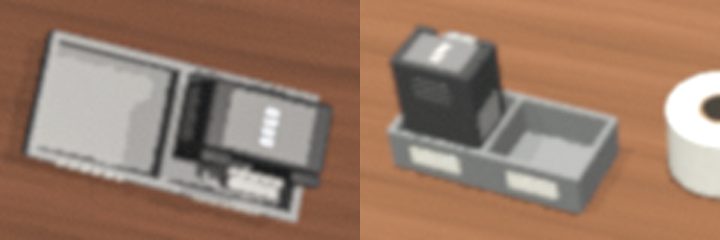

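```bash
cat > h.py <<'E'
import numpy as np
def cam(n): 
    d=np.load(n); return {k:d[k] for k in d}
def ray(c,u,v):
    d=np.array([(u-c["cx"])/c["fx"],-(v-c["cy"])/c["fy"],-1.0]); P=c["pose"]; return P[:3,3],P[:3,:3]@d
def onz(c,p,z):
    o,d=ray(c,*p); return o+d*(z-o[2])/d[2]
def proj(c,X):
    P=c["pose"]; x=P[:3,:3].T@(np.asarray(X)-P[:3,3]); x=x/-x[2]; return np.array([c["cx"]+c["fx"]*x[0],c["cy"]-c["fy"]*x[1]])
E
python3 - <<'E'
from h import *
np.set_printoptions(precision=4,suppress=True)
T=cam("pics/top0.npz");S=cam("pics/scene0.npz")
def go(name,c,pts,off,k,z):
    W=np.array([onz(c,(off[0]+x/k-.5+.5/k,off[1]+y/k-.5+.5/k),z)[:2] for x,y in pts]);print(name);print(W,W.mean(0))
    for i in range(len(W)):
        d=W[(i+1)%len(W)]-W[i];print("  len %.4f ang %.1f"%(np.hypot(*d),np.degrees(np.arctan2(d[1],d[0]))))
go("packtop T",T,[(118,65),(62,150),(212,255),(262,160)],(185,250),4,.112)
go("packtop S",S,[(150,28),(107,78),(230,120),(265,80)],(360,190),4,.112)
go("base T",T,[(150,38),(30,232),(220,347),(342,150)],(185,250),4,.004)
go("tabtop T",T,[(165,68),(160,92),(220,118),(228,95)],(185,250),4,.103)
go("caddy T",T,[(50,32),(25,157),(297,220)],(370,305),3,.034)
go("caddy S",S,[(258,120),(223,212),(30,128)],(200,155),3,.034)
for p in [(332,357)]: print("labels",onz(T,p,.05))
E
```

```text
packtop T
[[0.5559 0.1915]
 [0.5191 0.2053]
 [0.4903 0.1388]
 [0.5299 0.1277]] [0.5238 0.1658]
  len 0.0393 ang 159.4
  len 0.0725 ang -113.4
  len 0.0411 ang -15.7
  len 0.0689 ang 67.8
packtop S
[[0.4961 0.148 ]
 [0.5368 0.1355]
 [0.5484 0.195 ]
 [0.5169 0.2062]] [0.5245 0.1712]
  len 0.0426 ang -17.1
  len 0.0606 ang 79.0
  len 0.0334 ang 160.4
  len 0.0617 ang -109.7
base T
[[0.5824 0.2042]
 [0.4887 0.2364]
 [0.4559 0.1439]
 [0.5495 0.1096]] [0.5191 0.1735]
  len 0.0991 ang 161.0
  len 0.0981 ang -109.5
  len 0.0997 ang -20.1
  len 0.1001 ang 70.8
tabtop T
[[0.5592 0.1748]
 [0.5495 0.1746]
 [0.5438 0.1489]
 [0.5534 0.1478]] [0.5515 0.1616]
  len 0.0098 ang -178.8
  len 0.0263 ang -102.5
  len 0.0096 ang -6.7
  len 0.0276 ang 77.7
caddy T
[[ 0.5368 -0.0971]
 [ 0.4662 -0.0946]
 [ 0.4607 -0.248 ]] [ 0.4879 -0.1466]
  len 0.0706 ang 178.0
  len 0.1535 ang -92.0
  len 0.1690 ang 63.3
caddy S
[[ 0.4696 -0.0942]
 [ 0.5663 -0.0846]
 [ 0.5257 -0.2503]] [ 0.5205 -0.1431]
  len 0.0971 ang 5.7
  len 0.1706 ang -103.7
  len 0.1659 ang 109.8
labels [ 0.452  -0.0187  0.05  ]
```

```bash
python3 - <<'E'
import cv2,numpy as np
t=cv2.imread("pics/top0.png");s=cv2.imread("pics/scene0.png")
def c(im,x,y,w,h,k,n):
    o=cv2.resize(im[y:y+h,x:x+w],None,fx=k,fy=k,interpolation=cv2.INTER_CUBIC)
    for i in range(0,w,10): cv2.line(o,(i*k,0),(i*k,6),(0,0,255),2); cv2.putText(o,str(x+i),(i*k,18),0,.4,(0,255,255),1)
    for i in range(0,h,10): cv2.line(o,(0,i*k),(6,i*k),(0,0,255),2); cv2.putText(o,str(y+i),(8,i*k+4),0,.4,(0,255,255),1)
    cv2.imwrite(n,o)
c(s,205,160,90,65,8,"pics/d1.png");c(s,365,195,75,75,8,"pics/d2.png");c(t,190,255,85,74,8,"pics/d3.png");c(t,375,310,80,70,8,"pics/d4.png")
E
```

```text
(no output)
```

View pics/d1.png

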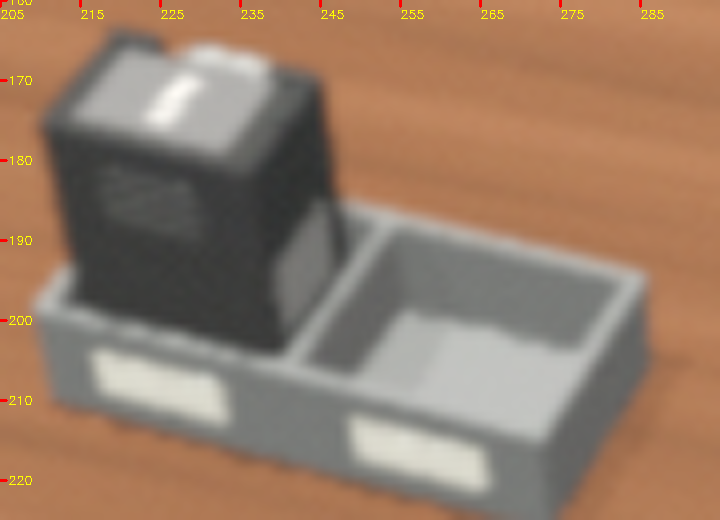

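View pics/d2.png

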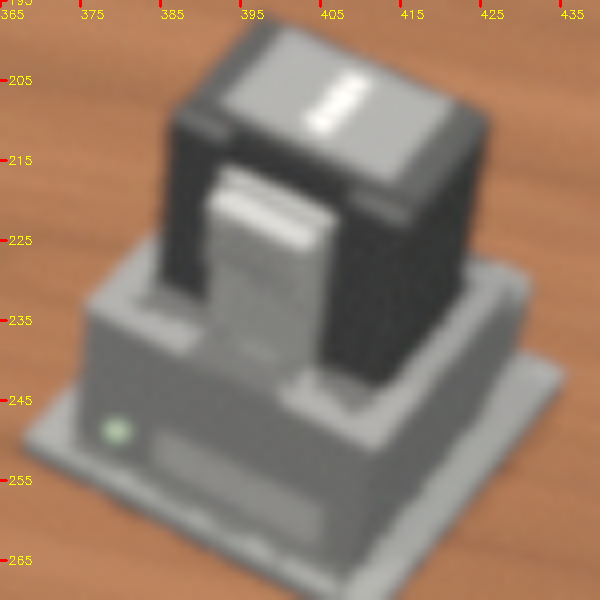

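View pics/d3.png

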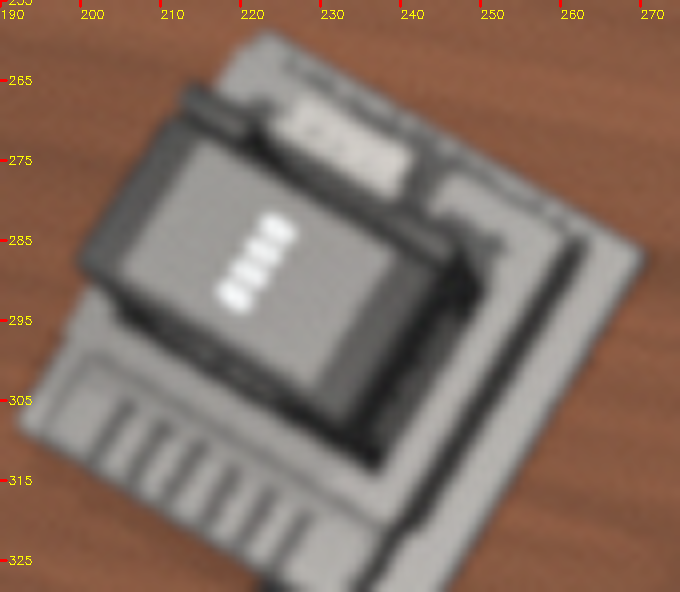

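View pics/d4.png

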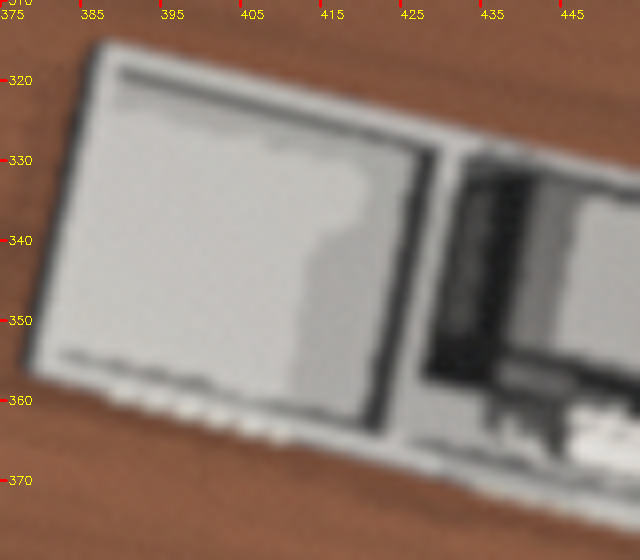

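```bash
cat >> h.py <<'E'
np.set_printoptions(precision=4,suppress=True)
def go(name,c,pts,z):
    W=np.array([onz(c,(x-.5,y-.5),z)[:2] for x,y in pts]);print(name,W.tolist() if 0 else "");print(W,W.mean(0))
    for i in range(len(W)):
        d=W[(i+1)%len(W)]-W[i];print("  len %.4f ang %.1f"%(np.hypot(*d),np.degrees(np.arctan2(d[1],d[0]))))
def tri(c1,p1,c2,p2):
    o1,d1=ray(c1,p1[0]-.5,p1[1]-.5);o2,d2=ray(c2,p2[0]-.5,p2[1]-.5)
    A=np.stack([d1,-d2],1);t=np.linalg.lstsq(A,o2-o1,rcond=None)[0]
    a=o1+d1*t[0];b=o2+d2*t[1];return (a+b)/2,np.linalg.norm(a-b)
E
python3 - <<'E'
from h import *
T=cam("pics/top0.npz");S=cam("pics/scene0.npz")
go("label T",T,[(214.5,272),(204.5,289.5),(229,303.5),(239,286)],.112)
go("label S",S,[(402,199),(392.5,207.5),(413.5,217),(421,207)],.112)
go("top S",S,[(397.5,198),(386.5,209),(416,222.5),(426,210)],.112)
print("tri bars",tri(T,(221.5,287.3),S,(407,207.5)))
print("tabtop", tri(T,(232,274.5),S,(398,222)), tri(T,(225.5,267),S,(392,217.5)))
go("rim S",S,[(375.5,232.5),(411.5,251),(430,231)],.054)
go("base S",S,[(368,249),(410,272),(435,241.5)],.004)
go("base T",T,[(223,259),(192.5,308),(270,286.5)],.004)
go("cad S",S,[(210,198.5),(272.5,215),(285,194.5)],.034)
go("cad T",T,[(388,315.5),(379.5,356.5)],.034)
print(tri(T,(388,315.5),S,(272.5,215)),tri(T,(379.5,356.5),S,(285,194.5)))
print("mid wall ends", tri(T,(425,366),S,(253.5,188)), tri(T,(432,327),S,(241,205)))
go("mid T",T,[(425,366),(432,327.5)],.034)
go("mid S",S,[(253.5,188),(241,205)],.034)
E
```

```text
label T 
[[0.5471 0.1897]
 [0.5173 0.1987]
 [0.5033 0.1563]
 [0.5328 0.147 ]] [0.5251 0.1729]
  len 0.0311 ang 163.1
  len 0.0447 ang -108.4
  len 0.0310 ang -17.5
  len 0.0450 ang 71.4
label S 
[[0.499  0.157 ]
 [0.528  0.1444]
 [0.5423 0.1864]
 [0.5112 0.1953]] [0.5201 0.1708]
  len 0.0316 ang -23.6
  len 0.0443 ang 71.1
  len 0.0324 ang 164.1
  len 0.0401 ang -107.6
top S 
[[0.4987 0.1483]
 [0.5353 0.1345]
 [0.5554 0.1931]
 [0.5167 0.2055]] [0.5265 0.1703]
  len 0.0391 ang -20.6
  len 0.0620 ang 71.1
  len 0.0406 ang 162.3
  len 0.0600 ang -107.5
tri bars (array([0.5255, 0.1716, 0.1171]), np.float64(0.0016398033652125913))
tabtop (array([0.5501, 0.1622, 0.0998]), np.float64(0.00356288192811996)) (array([0.5598, 0.1609, 0.1213]), np.float64(0.023607339316329624))
rim S 
[[0.5447 0.1201]
 [0.5728 0.1955]
 [0.5098 0.221 ]] [0.5424 0.1788]
  len 0.0805 ang 69.5
  len 0.0680 ang 158.0
  len 0.1067 ang -70.9
base S 
[[0.5459 0.1088]
 [0.5813 0.2005]
 [0.4854 0.2355]] [0.5376 0.1816]
  len 0.0984 ang 68.9
  len 0.1021 ang 160.0
  len 0.1404 ang -64.5
base T 
[[0.5837 0.2038]
 [0.4888 0.2
[... 184 characters left out ...]
1491]
  len 0.1498 ang 86.4
  len 0.0690 ang 177.8
  len 0.1635 ang -68.6
cad T 
[[ 0.5377 -0.0989]
 [ 0.4681 -0.096 ]] [ 0.5029 -0.0974]
  len 0.0697 ang 177.5
  len 0.0697 ang -2.5
(array([ 0.5378, -0.0994,  0.0347]), np.float64(0.001010113712256089)) (array([ 0.4683, -0.0966,  0.0342]), np.float64(0.0014709418405825612))
mid wall ends (array([ 0.4669, -0.1729,  0.0332]), np.float64(0.000445014560368698)) (array([ 0.5322, -0.174 ,  0.0386]), np.float64(0.0005839653928984887))
mid T 
[[ 0.467  -0.173 ]
 [ 0.5318 -0.1753]] [ 0.4994 -0.1742]
  len 0.0648 ang -2.0
  len 0.0648 ang 178.0
mid S 
[[ 0.4678 -0.1723]
 [ 0.5277 -0.1763]] [ 0.4977 -0.1743]
  len 0.0600 ang -3.8
  len 0.0600 ang 176.2
```

```bash
cat >> h.py <<'E'
from scipy.spatial.transform import Rotation as Ro
def delta(pos,rpy,tpos,tyaw):
    R=Ro.from_euler('xyz',rpy); Rt=Ro.from_euler('xyz',[np.pi,0,np.radians(tyaw)])
    return R.inv().apply(np.array(tpos)-pos)*1000,(R.inv()*Rt).as_rotvec(degrees=True)
E
cat > d.py <<'E'
import sys
from h import *
from workcell import bot
o=bot.observe(); a=list(map(float,sys.argv[1:5]))
print(o["clock"],o["position"],np.degrees(o["tool_rot"]),o["grip_width"],o["force"],o["qpos"]); print("mm,deg",*delta(o["position"],o["tool_rot"],a[:3],a[3]))
E
python3 d.py .529 .170 .20 70.6
```

```text
0.1 [0.1701 0.6011 0.2308] [-179.9411    0.0043  164.1987] 0.08546228792158103 [-0.9997  0.7157  0.3849] [-1.3652  0.522  -0.0363  1.5999  0.0212  1.0211 -0.1128]
mm,deg [-462.6866 -317.0442   31.1398] [-0.0417  0.0514 93.5986]
```

Request:
apply_moves([
  {"travel": [-0.0463,-0.0317,0.003],"twist": [0,0,8],"claw": 0.085},
  {"travel": [-0.0925,-0.0634,0.006],"twist": [0,0,16],"claw": 0.085},
  {"travel": [-0.139,-0.095,0.009],"twist": [0,0,24],"claw": 0.085},
  {"travel": [-0.185,-0.127,0.012],"twist": [0,0,32],"claw": 0.085},
  {"travel": [-0.231,-0.1585,0.015],"twist": [0,0,40],"claw": 0.085},
  {"travel": [-0.278,-0.19,0.018],"twist": [0,0,48],"claw": 0.085},
  {"travel": [-0.324,-0.222,0.021],"twist": [0,0,56],"claw": 0.085},
  {"travel": [-0.37,-0.254,0.024],"twist": [0,0,64],"claw": 0.085},
  {"travel": [-0.37,-0.254,0.024],"twist": [0,0,64],"claw": 0.085},
  {"travel": [-0.37,-0.254,0.024],"twist": [0,0,64],"claw": 0.085},
])

```text
clock: 1.1
position: [0.4605, 0.2503, 0.2071]
tool_rot: [3.141, 0.002, 1.74]
force: [-1.0, 0.8, -0.1]
grip_width: 0.0848
```

```bash
python3 d.py .529 .170 .20 70.6
```

```text
1.1 [0.4605 0.2503 0.2071] [179.955    0.1411  99.7176] 0.08480220192532147 [-1.032   0.8301 -0.0718] [-0.8501  0.4082  0.3139  1.9031 -0.1597  0.8548 -0.2856]
mm,deg [-90.6428  53.9611   7.3906] [ 0.0799  0.1266 29.1177]
```

Request:
apply_moves([
  {"travel": [-0.03,0.018,0.002],"twist": [0,0,8],"claw": 0.085},
  {"travel": [-0.06,0.036,0.005],"twist": [0,0,16],"claw": 0.085},
  {"travel": [-0.0906,0.054,0.0074],"twist": [0,0,24],"claw": 0.085},
  {"travel": [-0.0906,0.054,0.0074],"twist": [0,0,29.1],"claw": 0.085},
  {"travel": [-0.0906,0.054,0.0074],"twist": [0,0,29.1],"claw": 0.085},
  {"travel": [-0.0906,0.054,0.0074],"twist": [0,0,29.1],"claw": 0.085},
])

```text
clock: 1.7
position: [0.5258, 0.1772, 0.1997]
tool_rot: [-3.141, 0.0, 1.245]
force: [0.2, 0.9, 0.1]
grip_width: 0.085
```

```bash
python3 d.py .529 .170 .20 70.6; python3 - <<'E'
from workcell import bot
import cv2,numpy as np
from h import *
ims=[]
for n in("scene","top"):
    f=bot.grab_frame(n); np.savez(f"pics/{n}1.npz",**f)
    o=bot.observe(); p=proj(f,o["position"]); print(n,p)
    im=f["frame"].copy(); u,v=map(int,p); cv2.circle(im,(u,v),2,(0,0,255),-1)
    ims.append(cv2.resize(im[max(v-75,0):v+75,u-65:u+65],(390,450),interpolation=cv2.INTER_CUBIC))
cv2.imwrite("pics/e1.png",np.hstack(ims))
E
```

```text
1.7 [0.5258 0.1772 0.1997] [-179.9682    0.0141   71.3167] 0.08497016977214901 [0.1619 0.8799 0.1335] [-0.752   0.4852  0.4441  1.8371 -0.2636  0.8781 -0.5089]
mm,deg [-5.7912  5.3754 -0.3365] [-0.0317  0.0143  0.7167]
scene [416.1532 172.6264]
top [207.1141 279.2623]
```

View pics/e1.png

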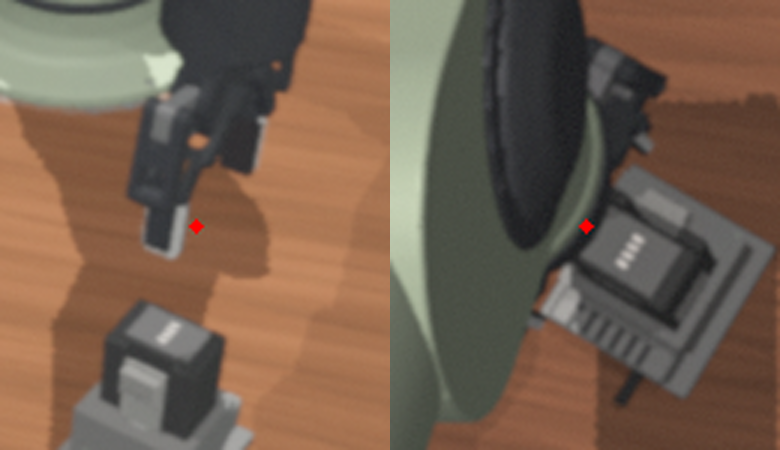

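Scene view: the jaws hang above the pack and are lined up with the tab-to-plain-face direction. TCP projects at scene (416,173). The measured pose lags the command, so I'll let it settle and re-read.

Request:
apply_moves([
  {"travel": [0,0,0],"twist": [0,0,0],"claw": 0.085},
  {"travel": [0,0,0],"twist": [0,0,0],"claw": 0.085},
])

```text
clock: 2.0
position: [0.5261, 0.1769, 0.2]
tool_rot: [3.142, -0.0, 1.242]
force: [-0.5, -0.0, 0.7]
grip_width: 0.0851
```

```bash
python3 d.py .5287 .170 .13 70.6
```

```text
2.0 [0.5261 0.1769 0.2   ] [179.9996  -0.0133  71.1744] 0.08512262189484182 [-0.4797 -0.0477  0.6556] [-0.7519  0.4848  0.4449  1.8369 -0.2639  0.8781 -0.5104]
mm,deg [-5.7262  4.7106 69.9944] [ 0.0004 -0.0133  0.5744]
```

Request:
apply_moves([
  {"travel": [-0.0057,0.0047,0.02],"twist": [0,0,0.6],"claw": 0.085},
  {"travel": [-0.0057,0.0047,0.045],"twist": [0,0,0.6],"claw": 0.085},
  {"travel": [-0.0057,0.0047,0.07],"twist": [0,0,0.6],"claw": 0.085},
  {"travel": [-0.0057,0.0047,0.07],"twist": [0,0,0.6],"claw": 0.085},
  {"travel": [-0.0057,0.0047,0.07],"twist": [0,0,0.6],"claw": 0.085},
])

```text
clock: 2.5
position: [0.5289, 0.1696, 0.1304]
tool_rot: [-3.141, 0.0, 1.231]
force: [0.3, 0.6, -0.3]
grip_width: 0.0851
```

```bash
cat > look.py <<'E'
import sys
from workcell import bot
import cv2,numpy as np
from h import *
tag=sys.argv[1]; r=int(sys.argv[2]) if len(sys.argv)>2 else 65
ims=[]
for n in("scene","top"):
    f=bot.grab_frame(n); np.savez(f"pics/{n}{tag}.npz",**f)
    o=bot.observe(); p=proj(f,o["position"]); 
    im=f["frame"]; u,v=map(int,p); x0=max(u-r,0);y0=max(v-r,0);print(n,p,"crop origin",x0,y0,"scale",390/(2*r))
    ims.append(cv2.resize(im[y0:y0+2*r,x0:x0+2*r],(390,390),interpolation=cv2.INTER_CUBIC))
cv2.imwrite(f"pics/look{tag}.png",np.hstack(ims))
E
python3 d.py .5287 .170 .072 70.6; python3 look.py 2
```

```text
2.5 [0.5289 0.1696 0.1304] [-179.9936    0.0166   70.5098] 0.08509783216597196 [ 0.2551  0.6081 -0.343 ] [-0.6999  0.5817  0.3978  1.8898 -0.3234  0.7335 -0.4583]
mm,deg [ 0.2827 -0.347  58.4109] [-0.0064  0.0166 -0.0902]
scene [406.536  202.5609] crop origin 341 137 scale 3.0
top [221.5765 283.444 ] crop origin 156 218 scale 3.0
```

View pics/look2.png

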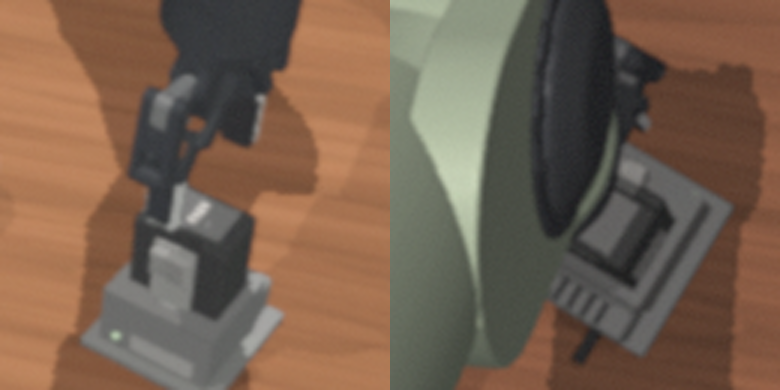

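Scene view: the front finger, at about (396,205), lines up over the tab at about (399,222). I'm descending.

Request:
apply_moves([
  {"travel": [0,0,0.02],"twist": [0,0,0],"claw": 0.085},
  {"travel": [0,0,0.04],"twist": [0,0,0],"claw": 0.085},
  {"travel": [0,0,0.059],"twist": [0,0,0],"claw": 0.085},
  {"travel": [0,0,0.059],"twist": [0,0,0],"claw": 0.085},
  {"travel": [0,0,0.059],"twist": [0,0,0],"claw": 0.085},
])

```text
clock: 3.1
position: [0.5293, 0.1698, 0.072]
tool_rot: [3.141, -0.001, 1.23]
force: [-0.4, 0.0, 0.1]
grip_width: 0.0852
```

```bash
python3 d.py .5287 .170 .072 70.6; python3 look.py 3
```

```text
3.1 [0.5293 0.1698 0.072 ] [179.9612  -0.0325  70.4937] 0.0852129959543548 [-0.4405  0.0014  0.1332] [-0.6601  0.6702  0.3442  1.9177 -0.3718  0.6149 -0.4185]
mm,deg [ 0.0118 -0.6862 -0.0016] [ 0.0388 -0.0325 -0.1063]
scene [402.8046 225.3344] crop origin 337 160 scale 3.0
top [227.9052 287.5692] crop origin 162 222 scale 3.0
```

View pics/look3.png

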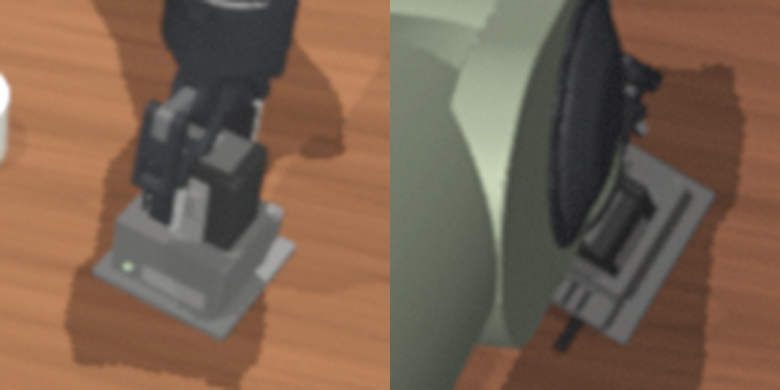

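The finger stands in front of the tab and nothing is touching. I'm closing in steps and watching the side force.

Request:
apply_moves([
  {"travel": [0,0,0],"twist": [0,0,0],"claw": 0.065},
  {"travel": [0,0,0],"twist": [0,0,0],"claw": 0.06},
  {"travel": [0,0,0],"twist": [0,0,0],"claw": 0.057},
  {"travel": [0,0,0],"twist": [0,0,0],"claw": 0.057},
  {"travel": [0,0,0],"twist": [0,0,0],"claw": 0.057},
], force=25)

```text
clock: 3.7
position: [0.5291, 0.1697, 0.0711]
tool_rot: [3.141, -0.0, 1.23]
force: [2.2, -0.6, 0.9]
grip_width: 0.057
```

```bash
python3 d.py .5287 .170 .072 70.6; python3 look.py 4 45
```

```text
3.7 [0.5291 0.1697 0.0711] [179.9752  -0.013   70.4908] 0.057042476337082704 [ 2.2014 -0.6014  0.8723] [-0.6596  0.6715  0.3434  1.9184 -0.3724  0.6132 -0.418 ]
mm,deg [ 0.1955 -0.4795 -0.9483] [ 0.0248 -0.013  -0.1092]
scene [402.6349 225.6013] crop origin 357 180 scale 4.333333333333333
top [228.1434 288.0068] crop origin 183 243 scale 4.333333333333333
```

View pics/look4.png

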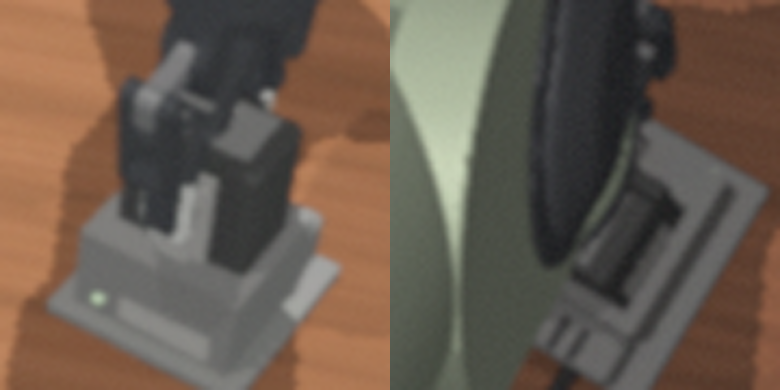

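Request:
apply_moves([
  {"travel": [0,0.001,0],"twist": [0,0,0],"claw": 0.055},
  {"travel": [0,0.001,0],"twist": [0,0,0],"claw": 0.055},
  {"travel": [0,0.001,0],"twist": [0,0,0],"claw": 0.055},
])

```text
clock: 4.1
position: [0.5297, 0.1693, 0.0708]
tool_rot: [-3.141, 0.0, 1.23]
force: [1.4, 0.6, 0.8]
grip_width: 0.055
```

Request:
apply_moves([
  {"travel": [0,0,0],"twist": [0,0,0],"claw": 0.05},
  {"travel": [0,0,0],"twist": [0,0,0],"claw": 0.045},
  {"travel": [0,0,0],"twist": [0,0,0],"claw": 0.045},
  {"travel": [0,0,0],"twist": [0,0,0],"claw": 0.045},
])

```text
clock: 4.5
position: [0.5291, 0.1696, 0.0708]
tool_rot: [-3.14, 0.0, 1.231]
force: [-6.3, 1.6, 3.3]
grip_width: 0.0513
```

Request:
apply_moves([
  {"travel": [0,-0.0007,0],"twist": [0,0,0],"claw": 0.04},
  {"travel": [0,-0.0007,0],"twist": [0,0,0],"claw": 0.04},
  {"travel": [0,-0.0007,0],"twist": [0,0,0],"claw": 0.04},
])

```text
clock: 4.8
position: [0.529, 0.1696, 0.0708]
tool_rot: [-3.141, 0.0, 1.23]
force: [-1.8, 1.5, -0.5]
grip_width: 0.0514
```

```bash
python3 d.py .5287 .170 .072 70.6; python3 look.py 5 45
```

```text
4.8 [0.529  0.1696 0.0708] [-179.9913    0.0094   70.4957] 0.051427579142182656 [-1.7534  1.4963 -0.5205] [-0.6593  0.6721  0.3433  1.9181 -0.3724  0.6137 -0.4178]
mm,deg [ 0.3117 -0.4497 -1.1881] [-0.0087  0.0094 -0.1043]
scene [402.6241 225.6621] crop origin 357 180 scale 4.333333333333333
top [228.2077 288.023 ] crop origin 183 243 scale 4.333333333333333
```

View pics/look5.png

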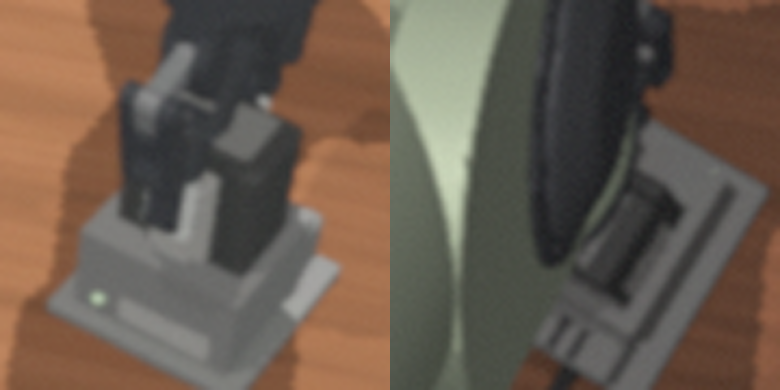

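Request:
apply_moves([
  {"travel": [0,0,0.0003],"twist": [0,0,0],"claw": 0.04},
  {"travel": [0,0,0.0006],"twist": [0,0,0],"claw": 0.04},
  {"travel": [0,0,0.001],"twist": [0,0,0],"claw": 0.04},
  {"travel": [0,0,0.001],"twist": [0,0,0],"claw": 0.04},
])

```text
clock: 5.3
position: [0.5285, 0.1698, 0.07]
tool_rot: [-3.14, 0.0, 1.231]
force: [-7.5, 2.1, 6.8]
grip_width: 0.0515
```

Request:
apply_moves([
  {"travel": [0,0,0.0003],"twist": [0,0,0],"claw": 0.04},
  {"travel": [0,0,0.0006],"twist": [0,0,0],"claw": 0.04},
  {"travel": [0,0,0.0006],"twist": [0,0,0],"claw": 0.04},
])

```text
clock: 5.6
position: [0.5284, 0.1699, 0.0696]
tool_rot: [-3.14, -0.0, 1.231]
force: [-9.8, 2.0, 13.4]
grip_width: 0.0509
```

Request:
apply_moves([
  {"travel": [0,-0.0004,0.0003],"twist": [0,0,0],"claw": 0.04},
  {"travel": [0,-0.0007,0.0005],"twist": [0,0,0],"claw": 0.04},
  {"travel": [0,-0.0007,0.0005],"twist": [0,0,0],"claw": 0.04},
])

```text
clock: 5.9
position: [0.5283, 0.1699, 0.0693]
tool_rot: [-3.141, -0.0, 1.23]
force: [-7.8, 0.3, 15.8]
grip_width: 0.051
```

```bash
python3 d.py .5287 .170 .072 70.6; python3 look.py 6 45
```

```text
5.9 [0.5283 0.1699 0.0693] [-179.9808   -0.02     70.5004] 0.051010468998801434 [-7.8011  0.2807 15.7702] [-0.6589  0.6736  0.3413  1.9203 -0.3741  0.6097 -0.417 ]
mm,deg [ 0.2011  0.3559 -2.6694] [-0.0192 -0.02   -0.0995]
scene [402.7769 225.9997] crop origin 357 180 scale 4.333333333333333
top [228.0383 288.4949] crop origin 183 243 scale 4.333333333333333
```

View pics/look6.png

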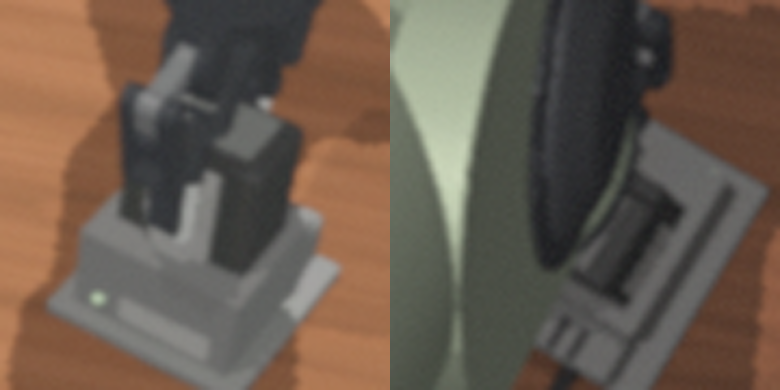

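Request:
apply_moves([
  {"travel": [0,-0.0003,0.0002],"twist": [0,0,0],"claw": 0.04},
  {"travel": [0,-0.0005,0.0005],"twist": [0,0,0],"claw": 0.04},
  {"travel": [0,-0.0005,0.0005],"twist": [0,0,0],"claw": 0.04},
])

```text
clock: 6.3
position: [0.5282, 0.17, 0.0689]
tool_rot: [3.141, -0.001, 1.23]
force: [-5.1, 0.2, 14.5]
grip_width: 0.0509
```

Request:
apply_moves([
  {"travel": [0,0,0.0002],"twist": [0,0,0],"claw": 0.04},
  {"travel": [0,0,0.0005],"twist": [0,0,0],"claw": 0.04},
  {"travel": [0,0,0.0005],"twist": [0,0,0],"claw": 0.04},
])

```text
clock: 6.6
position: [0.5282, 0.17, 0.0684]
tool_rot: [3.141, -0.001, 1.23]
force: [-6.9, 0.2, 14.7]
grip_width: 0.0514
```

Request:
apply_moves([
  {"travel": [0,-0.0002,0.0002],"twist": [0,0,0],"claw": 0.04},
  {"travel": [0,-0.0003,0.0005],"twist": [0,0,0],"claw": 0.04},
  {"travel": [0,-0.0003,0.0005],"twist": [0,0,0],"claw": 0.04},
])

```text
clock: 6.9
position: [0.5281, 0.1701, 0.068]
tool_rot: [3.141, -0.001, 1.23]
force: [-5.2, 0.9, 15.0]
grip_width: 0.051
```

Request:
apply_moves([
  {"travel": [0,0,0.0002],"twist": [0,0,0],"claw": 0.04},
  {"travel": [0,0,0.0005],"twist": [0,0,0],"claw": 0.04},
  {"travel": [0,0,0.0005],"twist": [0,0,0],"claw": 0.04},
])

```text
clock: 7.2
position: [0.526, 0.1708, 0.0669]
tool_rot: [-3.138, 0.0, 1.231]
force: [-11.9, 3.8, 10.0]
grip_width: 0.0457
```

```bash
python3 - <<'E'
import cv2,numpy as np
from workcell import bot
f=bot.grab_frame("scene"); np.savez("pics/scene7.npz",**f)
a=np.load("pics/scene5.npz")["frame"]
ims=[cv2.resize(x[185:245,375:440],(390,360),interpolation=cv2.INTER_CUBIC) for x in (a,f["frame"])]
cv2.imwrite("pics/cmp7.png",np.hstack(ims)); 
E
```

```text
(no output)
```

View pics/cmp7.png

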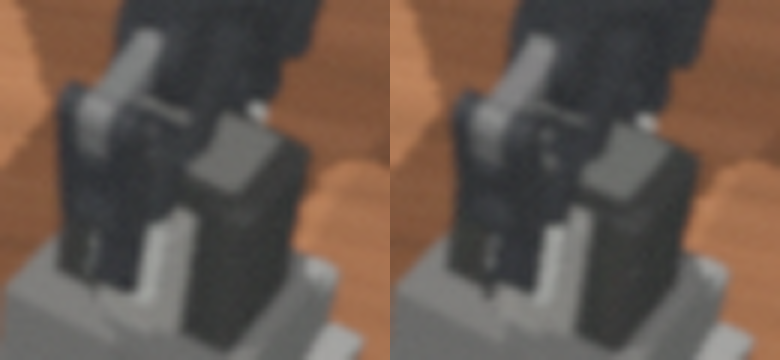

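The tab gave way: the opening fell from 51.0 to 45.7 mm and the downward resistance dropped. Next I'll relieve the side load and lift slowly.

Request:
apply_moves([
  {"travel": [0,-0.0006,0],"twist": [0,0,0],"claw": 0.038},
  {"travel": [0,-0.0013,0],"twist": [0,0,0],"claw": 0.038},
  {"travel": [0,-0.0013,0],"twist": [0,0,0],"claw": 0.038},
], force=30)

```text
clock: 7.55
position: [0.5259, 0.1708, 0.0669]
tool_rot: [-3.141, -0.0, 1.231]
force: [-7.0, 2.4, 6.4]
grip_width: 0.0457
```

Request:
apply_moves([
  {"travel": [0,0,-0.0005],"twist": [0,0,0],"claw": 0.038},
  {"travel": [0,0,-0.001],"twist": [0,0,0],"claw": 0.038},
  {"travel": [0,0,-0.0015],"twist": [0,0,0],"claw": 0.038},
  {"travel": [0,0,-0.0015],"twist": [0,0,0],"claw": 0.038},
])

```text
clock: 7.95
position: [0.5259, 0.1708, 0.0684]
tool_rot: [-3.14, 0.0, 1.231]
force: [-6.3, 2.6, 7.0]
grip_width: 0.0458
```

Request:
apply_moves([
  {"travel": [0,-0.0005,-0.0005],"twist": [0,0,0],"claw": 0.038},
  {"travel": [0,-0.0006,-0.001],"twist": [0,0,0],"claw": 0.038},
  {"travel": [0,-0.0006,-0.0015],"twist": [0,0,0],"claw": 0.038},
  {"travel": [0,-0.0006,-0.0015],"twist": [0,0,0],"claw": 0.038},
])

```text
clock: 8.35
position: [0.5259, 0.1708, 0.0701]
tool_rot: [-3.141, -0.0, 1.23]
force: [-4.5, 1.8, 7.0]
grip_width: 0.0457
```

Request:
apply_moves([
  {"travel": [0,0,-0.0005],"twist": [0,0,0],"claw": 0.038},
  {"travel": [0,0,-0.001],"twist": [0,0,0],"claw": 0.038},
  {"travel": [0,0,-0.0015],"twist": [0,0,0],"claw": 0.038},
  {"travel": [0,0,-0.0015],"twist": [0,0,0],"claw": 0.038},
])

```text
clock: 8.75
position: [0.5259, 0.1709, 0.0716]
tool_rot: [-3.141, -0.0, 1.231]
force: [-5.0, 0.8, 5.8]
grip_width: 0.0453
```

Request:
apply_moves([
  {"travel": [0,0,-0.0005],"twist": [0,0,0],"claw": 0.038},
  {"travel": [0,0,-0.001],"twist": [0,0,0],"claw": 0.038},
  {"travel": [0,0,-0.0015],"twist": [0,0,0],"claw": 0.038},
  {"travel": [0,0,-0.0015],"twist": [0,0,0],"claw": 0.038},
])

```text
clock: 9.15
position: [0.5259, 0.1708, 0.0729]
tool_rot: [-3.142, -0.0, 1.23]
force: [-3.7, 1.2, 4.6]
grip_width: 0.0455
```

Request:
apply_moves([
  {"travel": [0,0,-0.001],"twist": [0,0,0],"claw": 0.038},
  {"travel": [0,0,-0.002],"twist": [0,0,0],"claw": 0.038},
  {"travel": [0,0,-0.003],"twist": [0,0,0],"claw": 0.038},
  {"travel": [0,0,-0.004],"twist": [0,0,0],"claw": 0.038},
  {"travel": [0,0,-0.005],"twist": [0,0,0],"claw": 0.038},
  {"travel": [0,0,-0.005],"twist": [0,0,0],"claw": 0.038},
])

```text
clock: 9.75
position: [0.5259, 0.1705, 0.0777]
tool_rot: [-3.142, 0.0, 1.23]
force: [-2.2, 0.4, -1.6]
grip_width: 0.0453
```

Request:
apply_moves([
  {"travel": [0,0,-0.001],"twist": [0,0,0],"claw": 0.038},
  {"travel": [0,0,-0.0025],"twist": [0,0,0],"claw": 0.038},
  {"travel": [0,0,-0.004],"twist": [0,0,0],"claw": 0.038},
  {"travel": [0,0,-0.006],"twist": [0,0,0],"claw": 0.038},
  {"travel": [0,0,-0.008],"twist": [0,0,0],"claw": 0.038},
  {"travel": [0,0,-0.01],"twist": [0,0,0],"claw": 0.038},
  {"travel": [0,0,-0.01],"twist": [0,0,0],"claw": 0.038},
])

```text
clock: 10.45
position: [0.5261, 0.1707, 0.0881]
tool_rot: [3.141, -0.0, 1.23]
force: [-0.5, 0.5, -2.0]
grip_width: 0.0456
```

```bash
python3 look.py 8 60
```

```text
scene [404.569  218.3423] crop origin 344 158 scale 3.25
top [225.3419 288.533 ] crop origin 165 228 scale 3.25
```

View pics/look8.png

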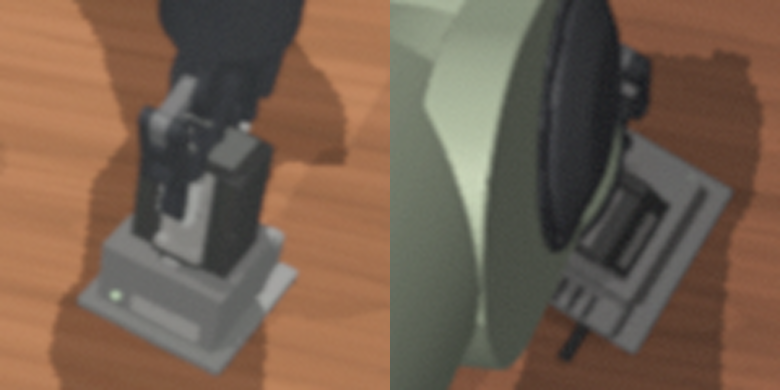

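The pack is rising out of the well with the tab held in, and the load is now just its weight. I'm lifting it clear.

Request:
apply_moves([
  {"travel": [0,0,-0.006],"twist": [0,0,0],"claw": 0.038},
  {"travel": [0,0,-0.014],"twist": [0,0,0],"claw": 0.038},
  {"travel": [0,0,-0.024],"twist": [0,0,0],"claw": 0.038},
  {"travel": [0,0,-0.036],"twist": [0,0,0],"claw": 0.038},
  {"travel": [0,0,-0.05],"twist": [0,0,0],"claw": 0.038},
  {"travel": [0,0,-0.065],"twist": [0,0,0],"claw": 0.038},
  {"travel": [0,0,-0.08],"twist": [0,0,0],"claw": 0.038},
  {"travel": [0,0,-0.092],"twist": [0,0,0],"claw": 0.038},
  {"travel": [0,0,-0.1],"twist": [0,0,0],"claw": 0.038},
  {"travel": [0,0,-0.1],"twist": [0,0,0],"claw": 0.038},
])

```text
clock: 11.55
position: [0.5263, 0.1709, 0.1889]
tool_rot: [3.141, -0.001, 1.23]
force: [0.8, -0.5, -2.4]
grip_width: 0.0452
```

```bash
python3 d.py .5 -.137 .19 87.7;python3 look.py 9 60
```

```text
11.55 [0.5263 0.1709 0.1889] [179.9394  -0.0712  70.5022] 0.04520528116019413 [ 0.8063 -0.4951 -2.3918] [-0.7417  0.4971  0.4451  1.8527 -0.2769  0.8512 -0.5002]
mm,deg [-299.0508   77.971    -1.353 ] [  0.0708  -0.0615 -17.1979]
scene [411.4883 177.2664] crop origin 351 117 scale 3.25
top [213.3697 281.2441] crop origin 153 221 scale 3.25
```

View pics/look9.png

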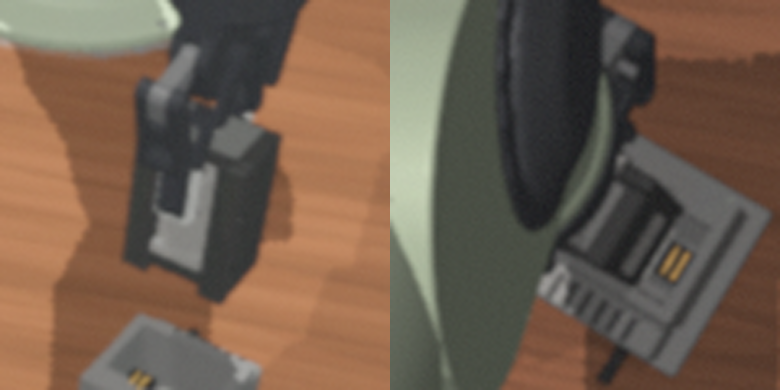

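The pack hangs upright and free of the dock, tab held. I'm carrying it above the empty pocket.

Request:
apply_moves([
  {"travel": [-0.015,0.004,0],"twist": [0,0,-1],"claw": 0.038},
  {"travel": [-0.045,0.011,0],"twist": [0,0,-3],"claw": 0.038},
  {"travel": [-0.08,0.02,0],"twist": [0,0,-5],"claw": 0.038},
  {"travel": [-0.12,0.03,0],"twist": [0,0,-7],"claw": 0.038},
  {"travel": [-0.16,0.04,0],"twist": [0,0,-9],"claw": 0.038},
  {"travel": [-0.2,0.05,0],"twist": [0,0,-12],"claw": 0.038},
  {"travel": [-0.24,0.06,0],"twist": [0,0,-14],"claw": 0.038},
  {"travel": [-0.27,0.068,0],"twist": [0,0,-16],"claw": 0.038},
  {"travel": [-0.29,0.073,0],"twist": [0,0,-17.2],"claw": 0.038},
  {"travel": [-0.3,0.0755,0],"twist": [0,0,-17.2],"claw": 0.038},
])

```text
clock: 12.65
position: [0.4962, -0.1393, 0.1873]
tool_rot: [-3.141, 0.0, 1.529]
force: [-0.1, -0.6, -1.5]
grip_width: 0.0454
```

Request:
apply_moves([
  {"travel": [0,0,0],"twist": [0,0,0],"claw": 0.038},
  {"travel": [0,0,0],"twist": [0,0,0],"claw": 0.038},
  {"travel": [0,0,0],"twist": [0,0,0],"claw": 0.038},
])

```text
clock: 12.95
position: [0.4971, -0.1359, 0.1876]
tool_rot: [-3.141, -0.0, 1.532]
force: [-0.6, 0.0, -3.5]
grip_width: 0.0451
```

```bash
python3 d.py .4974 -.1369 .11 87.7;python3 look.py 10 60
```

```text
12.95 [ 0.4971 -0.1359  0.1876] [-179.9806   -0.0235   87.7774] 0.0451269606701182 [-0.5721  0.0456 -3.4775] [-0.148   0.4336  0.3979  1.9464 -0.2282  0.8053  0.3373]
mm,deg [-1.0481  0.3162 77.6061] [-0.0194 -0.0235  0.0774]
scene [256.2473 139.6908] crop origin 196 79 scale 3.25
top [422.946  342.2886] crop origin 362 282 scale 3.25
```

View pics/look10.png

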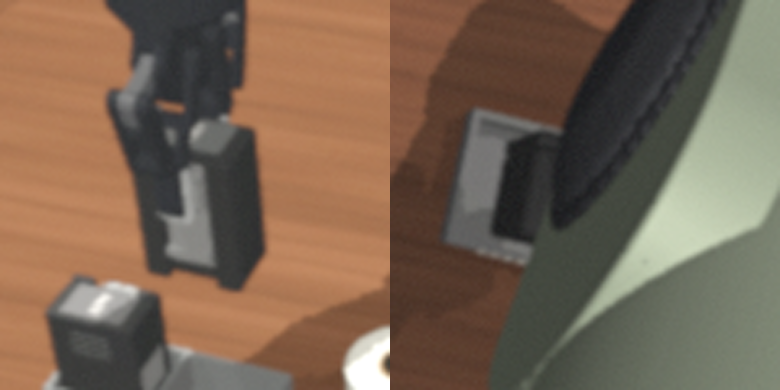

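Scene view: the pack hangs over the empty pocket with its lower corners at about (245,163) and (269,168), clear of the spare. I'll lower it to just above the rim and measure it against the rim.

Request:
apply_moves([
  {"travel": [-0.001,0,0.01],"twist": [0,0,0],"claw": 0.038},
  {"travel": [-0.001,0,0.03],"twist": [0,0,0],"claw": 0.038},
  {"travel": [-0.001,0,0.05],"twist": [0,0,0],"claw": 0.038},
  {"travel": [-0.001,0,0.07],"twist": [0,0,0],"claw": 0.038},
  {"travel": [-0.001,0,0.085],"twist": [0,0,0],"claw": 0.038},
  {"travel": [-0.001,0,0.088],"twist": [0,0,0],"claw": 0.038},
  {"travel": [-0.001,0,0.088],"twist": [0,0,0],"claw": 0.038},
  {"travel": [-0.001,0,0.088],"twist": [0,0,0],"claw": 0.038},
])

```text
clock: 13.85
position: [0.4972, -0.1384, 0.1003]
tool_rot: [3.141, 0.0, 1.531]
force: [-0.7, -0.1, -2.3]
grip_width: 0.0452
```

```bash
python3 d.py .4974 -.1369 .11 87.7; python3 - <<'E'
from workcell import bot
import cv2,numpy as np
def c(im,x,y,w,h,k,n):
    o=cv2.resize(im[y:y+h,x:x+w],None,fx=k,fy=k,interpolation=cv2.INTER_CUBIC)
    for i in range(0,w,10): cv2.line(o,(i*k,0),(i*k,6),(0,0,255),2); cv2.putText(o,str(x+i),(i*k,18),0,.4,(0,255,255),1)
    for i in range(0,h,10): cv2.line(o,(0,i*k),(6,i*k),(0,0,255),2); cv2.putText(o,str(y+i),(8,i*k+4),0,.4,(0,255,255),1)
    cv2.imwrite(n,o)
f=bot.grab_frame("scene"); np.savez("pics/scene11.npz",**f); c(f["frame"],205,145,90,74,8,"pics/f1.png")
f=bot.grab_frame("top"); np.savez("pics/top11.npz",**f); c(f["frame"],375,310,80,70,8,"pics/f2.png")
E
```

```text
13.85 [ 0.4972 -0.1384  0.1003] [179.9596   0.0088  87.695 ] 0.045188133720026356 [-0.684  -0.0597 -2.3335] [-0.0838  0.57    0.3265  2.0072 -0.3067  0.6103  0.4075]
mm,deg [ 1.4609  0.1728 -9.7032] [ 0.0404  0.0088 -0.005 ]
```

View pics/f1.png

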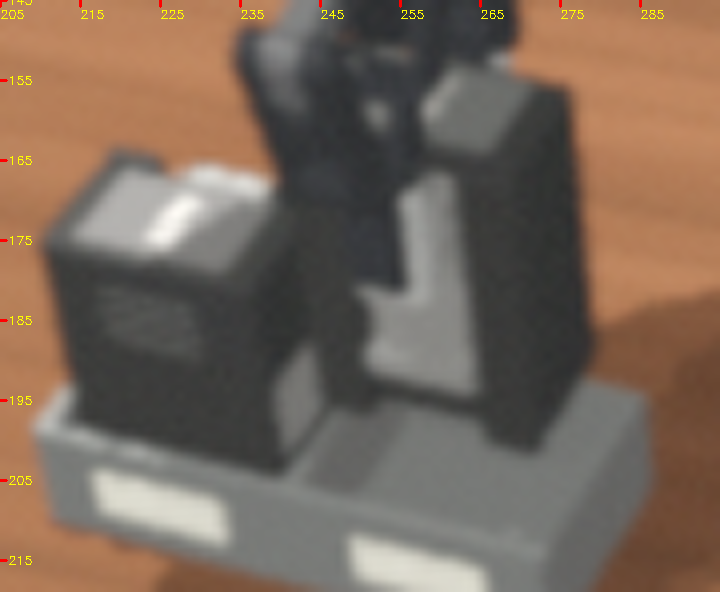

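View pics/f2.png

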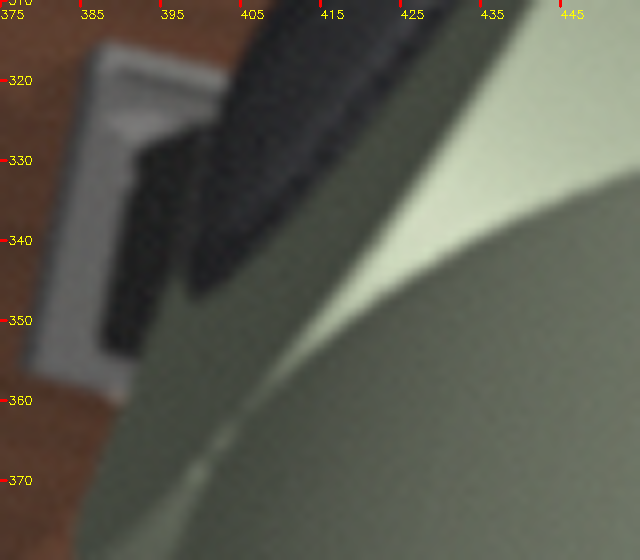

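```bash
python3 - <<'E'
from h import *
S=cam("pics/scene11.npz");T=cam("pics/top11.npz")
a=np.radians(-2.3);ex=np.array([np.cos(a),np.sin(a),0]);ey=np.array([-np.sin(a),np.cos(a),0])
tcp=np.array([.4972,-.1384,.1003])
for off in(.049,.051,.053):
    o=tcp-1.2e-3*ex-[0,0,off]
    for n,x,y,z in(("FR bot",22,32,0),("BR bot",-22,32,0),("FL bot",22,-32,0),("FR top",22,32,92),("BR top",-22,32,92)):
        X=o+ex*x/1e3+ey*y/1e3+[0,0,z/1e3]; print(off,n,proj(S,X)+.5,proj(T,X)+.5)
for z in(.047,.049,.051): go(f"S bot {z}",S,[(271.5,201),(278.5,190),(247.5,196)],z)
E
```

```text
0.049 FR bot [271.8055 202.7006] [392.4677 326.8486]
0.049 BR bot [279.924  189.7867] [387.1221 353.3407]
0.049 FL bot [244.2603 196.1285] [430.3889 335.7294]
0.049 FR top [268.2275 167.7902] [400.7563 324.4615]
0.049 BR top [276.9965 155.0271] [394.8952 353.9498]
0.051 FR bot [271.8781 203.4094] [392.3062 326.8951]
0.051 BR bot [279.9836 190.4938] [386.9708 353.3289]
0.051 FL bot [244.37   196.8354] [430.1432 335.7565]
0.051 FR top [268.3105 168.6005] [400.5562 324.5191]
0.051 BR top [277.0643 155.8324] [394.7074 353.9351]
0.053 FR bot [271.9506 204.1162] [392.1453 326.9414]
0.053 BR bot [280.043  191.1989] [386.8201 353.3171]
0.053 FL bot [244.4793 197.5403] [429.8987 335.7834]
0.053 FR top [268.3933 169.4084] [400.3572 324.5764]
0.053 BR top [277.1319 156.6353] [394.5206 353.9205]
S bot 0.047 
[[ 0.51   -0.1119]
 [ 0.4722 -0.1102]
 [ 0.5099 -0.1671]] [ 0.4974 -0.1298]
  len 0.0379 ang 177.5
  len 0.0683 ang -56.5
  len 0.0553 ang 89.9
S bot 0.049 
[[ 0.5121 -0.1109]
 [ 0.4744 -0.1093]
 [ 0.512  -0.166 ]] [ 0.4995 -0.1287]
  len 0.0378 ang 177.5
  len 0.0681 ang -56.5
  len 0.0551 ang 89.9
S bot 0.051 
[[ 0.5141 -0.11  ]
 [ 0.4765 -0.1083]
 [ 0.514  -0.1649]] [ 0.5016 -0.1277]
  len 0.0377 ang 177.5
  len 0.0679 ang -56.5
  len 0.0549 ang 89.9
```

The pack's edges sit within about 2 mm of prediction; in top view its lower corner is at (388,353) against a predicted (387,353). I'm shifting about 1.7 mm towards +y and easing down, watching the force.

Request:
apply_moves([
  {"travel": [0.001,0,0.002],"twist": [0,0,0],"claw": 0.038},
  {"travel": [0.0017,0,0.005],"twist": [0,0,0],"claw": 0.038},
  {"travel": [0.0017,0,0.008],"twist": [0,0,0],"claw": 0.038},
  {"travel": [0.0017,0,0.011],"twist": [0,0,0],"claw": 0.038},
  {"travel": [0.0017,0,0.014],"twist": [0,0,0],"claw": 0.038},
  {"travel": [0.0017,0,0.017],"twist": [0,0,0],"claw": 0.038},
  {"travel": [0.0017,0,0.019],"twist": [0,0,0],"claw": 0.038},
  {"travel": [0.0017,0,0.02],"twist": [0,0,0],"claw": 0.038},
  {"travel": [0.0017,0,0.02],"twist": [0,0,0],"claw": 0.038},
])

```text
clock: 14.85
position: [0.4969, -0.1366, 0.0797]
tool_rot: [-3.141, 0.0, 1.53]
force: [-0.5, -0.6, -2.4]
grip_width: 0.0453
```

```bash
python3 d.py .4974 -.1369 .055 87.7;python3 look.py 12 50
```

```text
14.85 [ 0.4969 -0.1366  0.0797] [-179.9925    0.0004   87.689 ] 0.04531651149804416 [-0.5123 -0.5575 -2.3779] [-0.071   0.6041  0.3055  2.0175 -0.3242  0.566   0.4191]
mm,deg [-0.2707  0.5077 24.6992] [-0.0075  0.0004 -0.011 ]
scene [261.0737 182.5753] crop origin 211 132 scale 3.9
top [410.287  343.0577] crop origin 360 293 scale 3.9
```

View pics/look12.png

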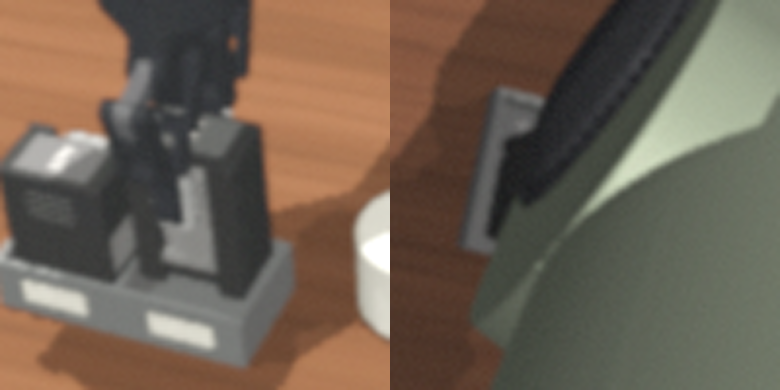

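No contact forces so far. Continuing down.

Request:
apply_moves([
  {"travel": [0,0.0003,0.002],"twist": [0,0,0],"claw": 0.038},
  {"travel": [0,0.0005,0.005],"twist": [0,0,0],"claw": 0.038},
  {"travel": [0,0.0005,0.008],"twist": [0,0,0],"claw": 0.038},
  {"travel": [0,0.0005,0.011],"twist": [0,0,0],"claw": 0.038},
  {"travel": [0,0.0005,0.014],"twist": [0,0,0],"claw": 0.038},
  {"travel": [0,0.0005,0.014],"twist": [0,0,0],"claw": 0.038},
])

```text
clock: 15.55
position: [0.4972, -0.1366, 0.0653]
tool_rot: [-3.141, -0.0, 1.531]
force: [-0.7, -1.4, -3.0]
grip_width: 0.0453
```

Request:
apply_moves([
  {"travel": [0,0,0.001],"twist": [0,0,0],"claw": 0.038},
  {"travel": [0,0,0.002],"twist": [0,0,0],"claw": 0.038},
  {"travel": [0,0,0.003],"twist": [0,0,0],"claw": 0.038},
  {"travel": [0,0,0.004],"twist": [0,0,0],"claw": 0.038},
  {"travel": [0,0,0.005],"twist": [0,0,0],"claw": 0.038},
  {"travel": [0,0,0.005],"twist": [0,0,0],"claw": 0.038},
])

```text
clock: 16.15
position: [0.4974, -0.1366, 0.0607]
tool_rot: [-3.141, 0.0, 1.531]
force: [0.6, 1.0, -1.9]
grip_width: 0.0457
```

Request:
apply_moves([
  {"travel": [0,0,0.0007],"twist": [0,0,0],"claw": 0.038},
  {"travel": [0,0,0.0014],"twist": [0,0,0],"claw": 0.038},
  {"travel": [0,0,0.002],"twist": [0,0,0],"claw": 0.038},
  {"travel": [0,0,0.0027],"twist": [0,0,0],"claw": 0.038},
  {"travel": [0,0,0.0035],"twist": [0,0,0],"claw": 0.038},
  {"travel": [0,0,0.0035],"twist": [0,0,0],"claw": 0.038},
])

```text
clock: 16.75
position: [0.4974, -0.1366, 0.0572]
tool_rot: [-3.141, 0.0, 1.531]
force: [0.1, 0.6, -2.7]
grip_width: 0.0453
```

Request:
apply_moves([
  {"travel": [0,0,0.0003],"twist": [0,0,0],"claw": 0.038},
  {"travel": [0,0,0.0006],"twist": [0,0,0],"claw": 0.038},
  {"travel": [0,0,0.001],"twist": [0,0,0],"claw": 0.038},
  {"travel": [0,0,0.001],"twist": [0,0,0],"claw": 0.038},
])

```text
clock: 17.15
position: [0.4974, -0.1366, 0.0562]
tool_rot: [-3.141, 0.0, 1.531]
force: [-0.1, 0.4, -3.4]
grip_width: 0.0454
```

Request:
apply_moves([
  {"travel": [0,0,0.0003],"twist": [0,0,0],"claw": 0.038},
  {"travel": [0,0,0.0006],"twist": [0,0,0],"claw": 0.038},
  {"travel": [0,0,0.001],"twist": [0,0,0],"claw": 0.038},
  {"travel": [0,0,0.001],"twist": [0,0,0],"claw": 0.038},
])

```text
clock: 17.55
position: [0.4974, -0.1366, 0.0553]
tool_rot: [-3.142, 0.0, 1.531]
force: [0.5, 0.9, -3.3]
grip_width: 0.0454
```

Request:
apply_moves([
  {"travel": [0,0,0.0003],"twist": [0,0,0],"claw": 0.038},
  {"travel": [0,0,0.0006],"twist": [0,0,0],"claw": 0.038},
  {"travel": [0,0,0.0006],"twist": [0,0,0],"claw": 0.038},
])

```text
clock: 17.85
position: [0.4975, -0.1366, 0.0547]
tool_rot: [3.142, 0.0, 1.531]
force: [-0.8, -0.1, -1.9]
grip_width: 0.0456
```

Request:
apply_moves([
  {"travel": [0,0,0.0003],"twist": [0,0,0],"claw": 0.038},
  {"travel": [0,0,0.0006],"twist": [0,0,0],"claw": 0.038},
  {"travel": [0,0,0.0006],"twist": [0,0,0],"claw": 0.038},
])

```text
clock: 18.15
position: [0.4974, -0.1367, 0.0546]
tool_rot: [3.141, -0.0, 1.53]
force: [-4.1, 0.8, 12.2]
grip_width: 0.0452
```

Contact came at TCP z 0.0547, which matches floor height given the 51 mm grip offset. I'm easing off the load and opening in steps.

Request:
apply_moves([
  {"travel": [0,0,-0.0003],"twist": [0,0,0],"claw": 0.038},
  {"travel": [0,0,-0.0003],"twist": [0,0,0],"claw": 0.038},
  {"travel": [0,0,-0.0003],"twist": [0,0,0],"claw": 0.038},
])

```text
clock: 18.45
position: [0.4974, -0.1366, 0.0546]
tool_rot: [3.142, -0.0, 1.53]
force: [-2.8, 1.0, 7.6]
grip_width: 0.0456
```

```bash
python3 look.py 13 50
```

```text
scene [262.0512 191.826 ] crop origin 212 141 scale 3.9
top [407.786  342.9134] crop origin 357 292 scale 3.9
```

View pics/look13.png

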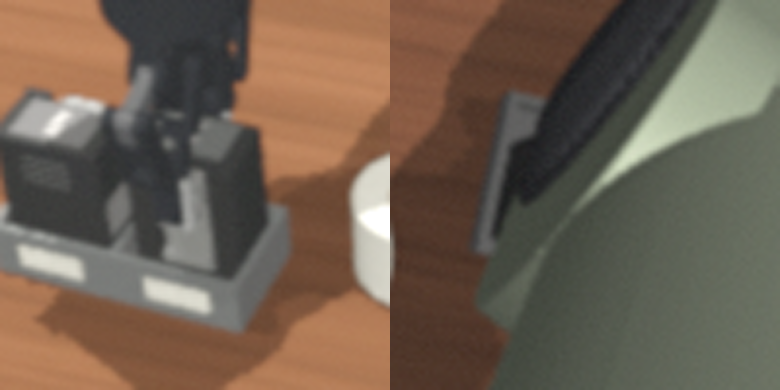

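The pack stands level with the spare inside the pocket. I'm releasing it.

Request:
apply_moves([
  {"travel": [0,0,0],"twist": [0,0,0],"claw": 0.047},
  {"travel": [0,0,0],"twist": [0,0,0],"claw": 0.049},
  {"travel": [0,0,0],"twist": [0,0,0],"claw": 0.051},
  {"travel": [0,0,0],"twist": [0,0,0],"claw": 0.053},
  {"travel": [0,0,0],"twist": [0,0,0],"claw": 0.055},
  {"travel": [0,0,0],"twist": [0,0,0],"claw": 0.06},
  {"travel": [0,0,0],"twist": [0,0,0],"claw": 0.07},
  {"travel": [0,0,0],"twist": [0,0,0],"claw": 0.08},
  {"travel": [0,0,0],"twist": [0,0,0],"claw": 0.085},
  {"travel": [0,0,0],"twist": [0,0,0],"claw": 0.085},
])

```text
clock: 19.55
position: [0.4975, -0.1366, 0.0544]
tool_rot: [-3.142, -0.0, 1.531]
force: [0.6, 0.2, -0.1]
grip_width: 0.0852
```

```bash
python3 look.py 14 50
```

```text
scene [262.0783 191.912 ] crop origin 212 141 scale 3.9
top [407.7427 342.9226] crop origin 357 292 scale 3.9
```

View pics/look14.png

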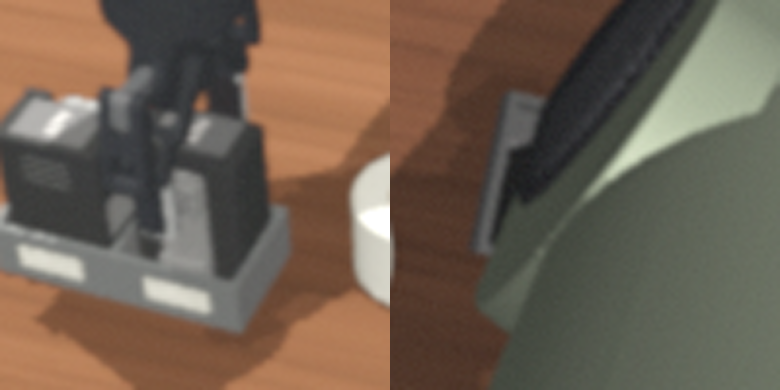

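The fingers are open and the pack stays upright. I'm going straight up, then moving aside to look.

Request:
apply_moves([
  {"travel": [0,0,-0.01],"twist": [0,0,0],"claw": 0.085},
  {"travel": [0,0,-0.03],"twist": [0,0,0],"claw": 0.085},
  {"travel": [0,0,-0.055],"twist": [0,0,0],"claw": 0.085},
  {"travel": [0,0,-0.085],"twist": [0,0,0],"claw": 0.085},
  {"travel": [0,0,-0.115],"twist": [0,0,0],"claw": 0.085},
  {"travel": [0,0,-0.14],"twist": [0,0,0],"claw": 0.085},
  {"travel": [0,0,-0.15],"twist": [0,0,0],"claw": 0.085},
  {"travel": [0.04,0,-0.15],"twist": [0,0,0],"claw": 0.085},
  {"travel": [0.08,0,-0.15],"twist": [0,0,0],"claw": 0.085},
  {"travel": [0.12,0,-0.15],"twist": [0,0,0],"claw": 0.085},
])

```text
clock: 20.65
position: [0.5019, -0.0154, 0.2045]
tool_rot: [-3.141, -0.0, 1.53]
force: [-0.5, 0.5, 0.0]
grip_width: 0.0851
```

Request:
apply_moves([
  {"travel": [0.04,0,0],"twist": [0,0,0],"claw": 0.085},
  {"travel": [0.08,0,0],"twist": [0,0,0],"claw": 0.085},
  {"travel": [0.12,0,0],"twist": [0,0,0],"claw": 0.085},
  {"travel": [0.16,0,0],"twist": [0,0,0],"claw": 0.085},
  {"travel": [0.2,0,0],"twist": [0,0,0],"claw": 0.085},
  {"travel": [0.24,0,0],"twist": [0,0,0],"claw": 0.085},
  {"travel": [0.28,0,0],"twist": [0,0,0],"claw": 0.085},
  {"travel": [0.28,0,0],"twist": [0,0,0],"claw": 0.085},
  {"travel": [0.28,0,0],"twist": [0,0,0],"claw": 0.085},
])

```text
clock: 21.55
position: [0.5131, 0.2635, 0.204]
tool_rot: [-3.141, 0.001, 1.532]
force: [-0.2, -1.7, 0.3]
grip_width: 0.085
```

```bash
python3 - <<'E'
from workcell import bot
import cv2,numpy as np
from h import *
def c(im,x,y,w,h,k):
    o=cv2.resize(im[y:y+h,x:x+w],None,fx=k,fy=k,interpolation=cv2.INTER_CUBIC)
    for i in range(0,w,10): cv2.putText(o,str(x+i),(i*k,10),0,.3,(0,255,255),1)
    for i in range(0,h,10): cv2.putText(o,str(y+i),(0,i*k+4),0,.3,(0,255,255),1)
    return o
s=bot.grab_frame("scene"); np.savez("pics/scene15.npz",**s)
t=bot.grab_frame("top"); np.savez("pics/top15.npz",**t)
cv2.imwrite("pics/g1.png",np.hstack([c(s["frame"],200,145,95,85,4),c(t["frame"],375,305,100,85,4)]))
for n,f in(("scene",s),("top",t)):
    a=np.load(f"pics/{n}0.npz")["frame"]
    out=[]
    for im in(a,f["frame"]):
        h=cv2.cvtColor(im,cv2.COLOR_BGR2HSV)
        b=cv2.inRange(h,(100,150,60),(130,255,255)); w=cv2.inRange(h,(0,0,200),(180,40,255))
        x0,y0,x1,y1=(295,170,350,225) if n=="scene" else(300,325,365,390)
        m=np.zeros_like(w);m[y0:y1,x0:x1]=w[y0:y1,x0:x1]
        out.append([np.argwhere(q).mean(0)[::-1] for q in(b,m)])
    print(n,out)
print(bot.observe()["position"])
E
```

```text
scene [[array([274.1164, 309.0159]), array([320.2832, 199.1946])], [array([274.0154, 307.0206]), array([320.3554, 199.352 ])]]
top [[array([354.8667, 169.5643]), array([332.536 , 356.6779])], [array([354.8359, 169.536 ]), array([332.5505, 356.753 ])]]
[0.5135 0.262  0.2044]
```

View pics/g1.png

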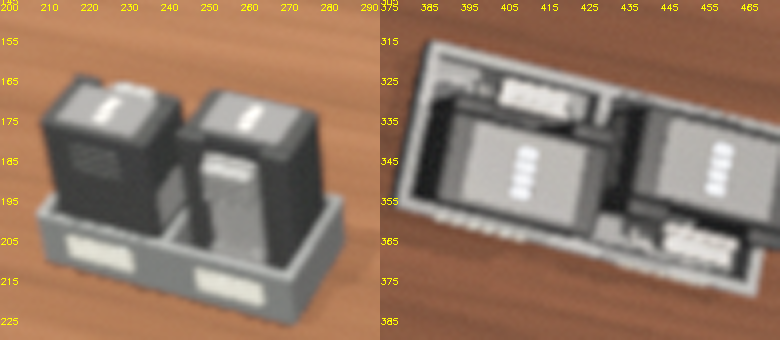

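Both packs stand upright and level, side by side in the caddy. The new pack's bars are at scene (262.5,174.5) and top (411,348). Next is a numeric check.

```bash
python3 - <<'E'
from h import *
T=cam("pics/top15.npz");S=cam("pics/scene15.npz")
p,e=tri(T,(411,348),S,(262.5,174.5));print("tri",p,e)
a=np.radians(-2.3);ex=np.array([np.cos(a),np.sin(a)]);ey=np.array([-np.sin(a),np.cos(a)])
for q in(p[:2],onz(T,(410.5,347.5),.096)[:2],onz(S,(262,174),.096)[:2]):
    d=q-[.5012,-.137];print("in pocket mm",d@ex*1e3,d@ey*1e3)
sp,e=tri(T,(459.7,347.5),S,(226.5,173));print("spare",sp,e)
import cv2
for n in("scene","top"):
    f0=np.load(f"pics/{n}0.npz")["frame"].astype(int);f1=np.load(f"pics/{n}15.npz")["frame"].astype(int)
    x=(205,160,242,195) if n=="scene" else (435,325,485,380)
    g=[f[x[1]:x[3],x[0]:x[2]].mean(2).astype(np.float32) for f in(f0,f1)]
    print(n,"spare shift px",cv2.phaseCorrelate(*g))
E
```

```text
tri [ 0.4897 -0.1354  0.0974] 0.000592982940063317
in pocket mm -11.512701100271952 1.1565568432045414
in pocket mm -11.563964452603352 1.2047185084176968
in pocket mm -13.050655806728079 -0.0007675831376736074
spare [ 0.5049 -0.2107  0.0957] 0.0009847132089587176
scene spare shift px ((0.0453419710058931, 0.021228779161461375), 1.006760629018148)
top spare shift px ((0.026442339274765914, -0.050771758034258596), 0.9496842683156331)
```

```bash
python3 - <<'E'
from h import *
import cv2
T=cam("pics/top15.npz");S=cam("pics/scene15.npz")
def bars(c,x0,y0,x1,y1,th):
    g=c["frame"][y0:y1,x0:x1].min(2).astype(float)
    w=np.clip(g-th,0,None); yy,xx=np.mgrid[y0:y1,x0:x1]; return ((w*xx).sum()/w.sum()+.5,(w*yy).sum()/w.sum()+.5)
P=[("pack",(403,338,418,358),(256,167,270,181)),("spare",(452,338,467,358),(221,165,231,180))]
for n,a,b in P:
    pt=bars(T,*a,205);ps=bars(S,*b,205);print(n,pt,ps,tri(T,pt,S,ps))
o=cv2.resize(S["frame"][155:225,235:295],None,fx=8,fy=8,interpolation=cv2.INTER_CUBIC);o2=cv2.resize(T["frame"][312:372,375:445],None,fx=5,fy=5,interpolation=cv2.INTER_CUBIC)
c=np.zeros((560,830,3),np.uint8);c[:,:480]=o;c[:300,480:]=o2;cv2.imwrite("pics/g2.png",c[:, :800])
E
```

```text
pack (np.float64(411.04712362301103), np.float64(348.3115055079559)) (np.float64(262.55607476635515), np.float64(174.51869158878506)) (array([ 0.4893, -0.1355,  0.097 ]), np.float64(0.00048018570071209306))
spare (np.float64(459.9004135079256), np.float64(347.4048931771192)) (np.float64(226.7098138747885), np.float64(172.4610829103215)) (array([ 0.5049, -0.2103,  0.0973]), np.float64(0.0003803249634310856))
```

View pics/g2.png

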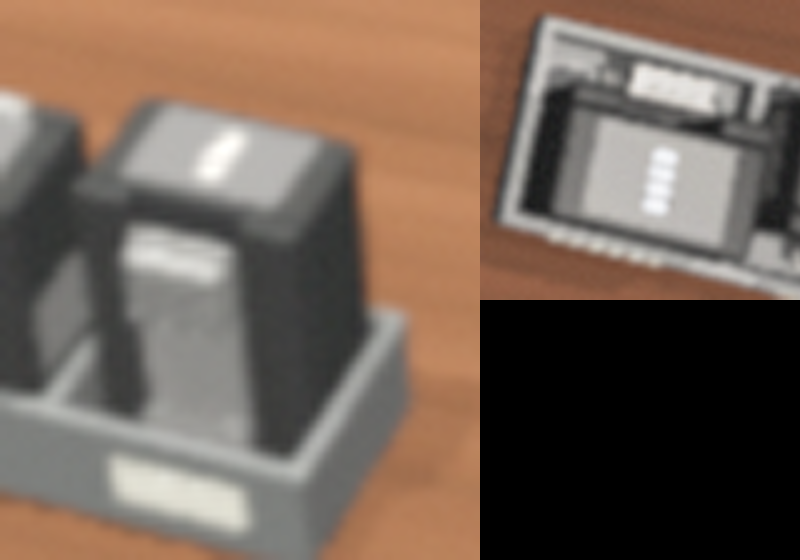

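The pack's top is at the same height as the spare's (97.0 vs 97.3 mm), so it is fully down. The spare, bin and labels have not moved. Handing in.

```bash
python3 -c "
from workcell import bot
print(bot.job_done()); print(bot.observe()['clock'])"
```

```text
the job is handed in; nothing more can be done
None
the job is handed in; nothing more can be done
```

The pack is out of the dock and standing upright on the floor of the caddy's empty pocket, let go. I handed the job in about 22 s in, of the 58 s allowed; no verdict is reported.

- **Unlatching:** I pinched the tab and plain face at 25 N and eased down about 3 to 4 mm at up to about 16 N. The tab gave way (opening 51.0 to 45.7 mm), and I lifted with the tab held in. No strong pull against the catch showed in the wrist force.
- **Placing:** The pack met the pocket floor at the expected height with about 12 N at the wrist, and I eased that off before opening the fingers.
- **Seating:** The pack's top is level with the spare's (97.0 vs 97.3 mm) and it looks upright in both views. The y offset from the pocket's centre is about 1 mm.
- **Other items:** The spare shows no shift (under 0.1 pixel) and the label roll none to speak of (under 0.2 pixel). The bin did not move in the top view. Its colour-mask centre shifted 2 pixels in the scene view, which I took to be shading or other blue in the picture and did not check further.

**One check disagreed:** the top marks measured 11 to 13 mm off the pocket's centre in caddy x, where I aimed for 5 mm. The tab's spring probably pushed the pack towards its plain side as the fingers opened. The pocket wall limits the offset to about 9 mm, and the spare suggests the marks sit about 2 mm off the pack's centre. I judged it inside the 14 mm limit and left it there.

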